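Turn the spice dish to the bowl without losing its ball

ROBOT

A 6-joint arm with a two-finger parallel gripper is mounted at the origin on a cart in front of the work surface, level with it; the furniture and walls round the work are solid. World frame = base frame: x ahead of the robot, y to its left, z up, the work surface at z = 0. Lengths are in mm, angles in rad, forces in N, time in s.
With the tool pointing down it reaches from about 275 to 750 mm from the base axis. Payload 10.2 kg.
Tool frame: the origin (TCP) lies at the centre of the arm's flange, where the gripper is bolted on; the fingertips stand 173 mm ahead of it and the grasp point (between the pads) lies 155 mm ahead of it; z points along the fingers, y is the line along which they close (so a half turn about z gives the same grasp; the last joint's range is limited). The gripper opens to 85 mm and grips with 20 to 120 N. Pads are 22 mm wide; open, the fingers measure 114 mm over their backs; the gripper's body (76 mm by 85 mm) begins 54 mm behind the grasp point. The pads swing forward as they close: fully open they stand 13 mm farther back than shut.
Start: joints at [0.99, 0.313, 1.498, -0, 1.331, -0.223], TCP at [183.876, 491.754, 404.694] pointing down, gripper open.
Joint ranges: [-2.94, 2.94], [-0.97, 2.17], [0.19, 2.56], [-1.23, 4.37], [0.02, 3.11], [-2.88, 2.88]. Speed limits (rad/s): [2.39, 2.39, 3.01, 3.14, 3.14, 3.14].

INTERFACE

Orientations are given as a unit quaternion [w, x, y, z].
In Python, from rig import ctrl, cams, status gives the robot as it stands (ctrl), with the cameras (cams) and the readings (status).
- The arm moves only by the tool shift_gripper, called after "Request:" as name(argument=value, ...) on one line, values as JSON. Schema: {"type":"object","properties":{"plan":{"type":"array","items":{"type":"array","items":{"type":"number"},"minItems":6,"maxItems":6},"minItems":1,"maxItems":8},"aperture":{"type":"number"},"force":{"type":"number"},"only":{"type":"string"},"quiet":{"type":"boolean"},"lines":{"type":"string"}},"required":["plan"],"additionalProperties":false}. plan is a list of rows, 1 to 8 of them, each of 6 numbers: dx, dy, dz in fractions of the full range, 1 being 750 mm, then a rotation vector rx, ry, rz in shares of 120 degrees (1.0 is 120 degrees); each row is the pose to reach, as a shift and turn from the pose commanded when the call began, along the tool's axes at that moment; what a row does not reach only later rows make up. A row lasts 1/10 s, in which the tool goes at most 50 mm and 0.15 rad, less where a joint would pass 70% of its speed; a pose out of reach is approached as far as the arm can. aperture is the opening from 0.0 (shut) to 1.0 (fully open), set as the call begins (left out keeps the last). The fingers move at their own pace and stop on an object; force is the grip in N (left out, the last holds). Time passes only in rows, so rows that do not move let the fingers close. The tool returns the time, the measured TCP pose, the force, the opening and the grip force at its end. only (a regular expression) keeps the lines of the reply that match it, lines (a string "A,B") keeps lines A to B, and quiet returns only ok. Input that does not fit is refused with a message, and nothing moves.
- status.sense(): the state, without advancing time (a new reading comes with each control period).
- cams.capture(name): name is "scene" or "top"; returns the picture (400x640x3 uint8, red, green, blue); there is no depth.
- cams.calibration(name): a dict with "fx", "fy", "cx", "cy" (pixels), "distortion" ([k1, k2, p1, p2, k3] as OpenCV has them; the pictures are not rectified), "position" and "attitude" of the camera in the world. Camera axes: x right, y down, z forward; pixel columns grow to the right and rows downward; lengths in mm; the calibration is good to about 2 mm. A picture is of the moment at which its call begins. calibration takes no time and is no camera call.
- ctrl.finish_job(): hands the job in; it is judged then, once.
The state is a dict: "time_s": time; "joints": joint angles; "dq": joint speeds; "tau": joint torques, N m; "eef_pos": TCP position; "ee_rot": TCP orientation; "force": force on the tool from outside, world axes, zero at the start; "wrist_torque": the same for the moment, N m; "grip_width": opening from 0.0 (shut) to 1.0 (fully open); "grip_force": force on a finger pad.
Only numpy, scipy, OpenCV 4.12 (cv2) and the standard library are available. Lean on these libraries where they do the work, as an engineer would, in place of code of your own. Each camera call takes 0.05 s, during which the arm holds its last target. There are 200 camera calls.

TASK

Get the spice-crushing dish ready to be emptied: lift it off the cork trivet by the wooden grip of its arched handle, turn it a quarter turn so that its pouring lip points to the white bowl's side, and carry it over until the tip of the lip is above the middle of the bowl, a few centimetres above the rim. Keep the dish level all the time so that the loose ball stays in its middle, and leave the bowl, mug and other things standing as they are. Finish while still holding the dish there, resting on nothing: do not tip it, put it down or let go.

Things in the scene. Friction and masses are not known exactly. Their poses are not given: they have to be found in the camera images.
- dish: round shallow steel dish, 140 mm across, 21 mm high, 0.3 kg, loose on the trivet. Origin: centre of its underside; z up; x points to the pouring lip. An arched handle of 8 mm rod stands over it in its y-z plane (feet on the rim at y = +-70 mm, top 115 mm above the underside). Inside: floor 5 mm above the underside, flat to 12 mm radius, rising 12 degrees out to 40 mm, then 23 degrees to the rim.
- dish_grip (a point): centre of the dark wooden grip at the top of the arch, 106 mm above the dish's underside, straight above its centre. A bar 80 mm long along the dish's y, 16 mm thick along its x, 18 mm tall: pinch it across its thickness from above (fingers closing along the dish's x). The ball's top is 55 mm below it.
- dish_lip (a point): tip of the pouring lip, 90 mm from the dish's centre along its +x and 22 mm above its underside
- dish_middle (a point): point on the dish's axis 23 mm above its underside: where the ball's centre is when it lies in the middle
- ball_center (a point): centre of the loose blue glazed ball, 36 mm in diameter, 50 g, that rests in the middle of the dish and rolls about if the dish is tilted or jerked
- trivet: square cork trivet, 150 x 150 x 10 mm, fixed to the worktop, under the dish at the start. Origin: centre of its underside. Its x points where the dish's lip points at the start (within a few degrees); the bowl stands beyond one of its y sides (+y or -y) and the mug beyond the other, both about 0.2 m from its centre.
- bowl: white bowl, 130 mm across, 63 mm high, loose. Origin: centre of its underside. It stands about 0.2 m from the trivet's centre, to one side of where the lip points at the start, with nothing between.
- mug: plain dark green mug, 92 mm high, 90 mm across without its handle, loose, on the other side of the trivet from the bowl. Origin: centre of its underside. A bystander.
- pepper: wooden pepper mill, 58 mm across, 150 mm tall, loose, at the back right. Origin: centre of its underside. A bystander.
- spice_green: spice jar with green cap, 46 mm across, 106 mm tall, loose, at the right. Origin: centre of its underside. A bystander.
- garlic: garlic bulb, 46 mm, loose, at the left. A bystander.
- onion: red onion, 66 mm, loose, at the left. A bystander.

How it is judged:
By the outcome, as a careful person would: the job done as asked, in the order asked, and still so for the second after the job is handed in, while the arm keeps its last pose, push and grip.
It also fails if it takes over 45 s, if anything falls off the work surface, if the arm or the gripper's body presses on something with over 40 N, if the wrist force passes 120 N, or if a joint passes its speed limit or range.

## Working session

There is one attempt and no reset: what is moved stays moved. The work goes in short steps, Python scripts to look and compute and a tool call to move; the robot and the scene stay as the last step left them, time stands still between calls to the robot, and variables do not carry over. Pictures are saved under pics/ and viewed, at most 10 in all, crops included, and the job is handed in when it is done.

```bash
ls; mkdir -p pics; python3 - <<'E'
from rig import ctrl, cams, status
import cv2
for n in("scene","top"):
    im=cams.capture(n); cv2.imwrite(f"pics/{n}0.png",im[:,:,::-1]); print(n,cams.calibration(n))
s=status.sense(); print(s)
E
```

```text
pics
rig.py
scene {'fx': 454.86705459073556, 'fy': 454.86705459073556, 'cx': 316.96626557137915, 'cy': 194.97123390549444, 'distortion': array([-0.10857578,  0.        ,  0.        ,  0.        ,  0.        ]), 'position': array([-339.01029731, -988.41672566,  706.45510228]), 'attitude': array([-0.51017944,  0.78404597, -0.30292868,  0.18227195])}
top {'fx': 478.54150310962694, 'fy': 478.54150310962694, 'cx': 323.8816265217644, 'cy': 197.6643862534558, 'distortion': array([-0.08825627,  0.        ,  0.        ,  0.        ,  0.        ]), 'position': array([ 386.1530401 ,   33.02552448, 1531.61573944]), 'attitude': array([ 0.03532978, -0.70527876,  0.70715902, -0.03549357])}
{'time_s': 0.1, 'joints': array([ 9.89610475e-01,  3.13407921e-01,  1.49833450e+00, -3.08558455e-05,
        1.33102531e+00, -2.23425514e-01]), 'dq': array([ 0.00210435, -0.00114827, -0.00206204,  0.0011364 ,  0.00015   ,
       -0.00024117]), 'tau': array([ 2.59411412e-03, -4.12898111e+01, -2.60140353e+01, -2.07009721e-04,
        3.01011605e-03, -3.02620401e-05]), 'eef_pos': array([183.85386917, 491.72539421, 404.19510663]), 'ee_rot': array([-2.16259098e-04,  1.77924078e-01,  9.84044042e-01, -5.46500976e-04]), 'force': array([ 0.26337882,  0.50796267, -0.84024748]), 'wrist_torque': array([-0.08447177, -0.00680122,  0.04958974]), 'grip_force': 0.0, 'grip_width': 1.0017659495231013}
```

View pics/scene0.png

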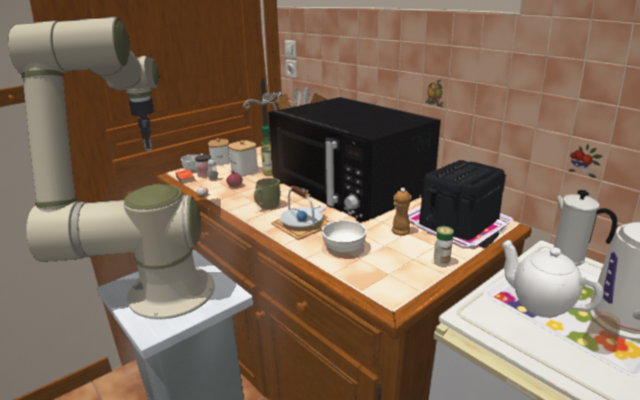

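View pics/top0.png

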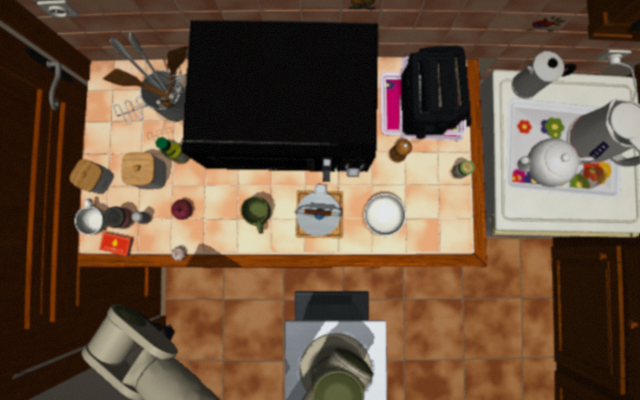

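The scene view shows the dish at about (302,217), the bowl at (345,238) and the mug at (267,193). In the top view the dish is at (320,212) with its lip pointing up (world +x), the bowl at (384,213) on the −y side, and the mug at (256,210). Next I'll enlarge crops.

```bash
python3 - <<'E'
import cv2,numpy as np
a=cv2.imread("pics/top0.png")[165:255,225:425]; b=cv2.imread("pics/scene0.png")[165:265,240:380]
a=cv2.resize(a,(800,360),interpolation=cv2.INTER_CUBIC); 
cv2.imwrite("pics/topc.png",a); cv2.imwrite("pics/scenec.png",cv2.resize(b,None,fx=5.5,fy=5.5,interpolation=cv2.INTER_CUBIC))
E
```

```text
(no output)
```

View pics/topc.png

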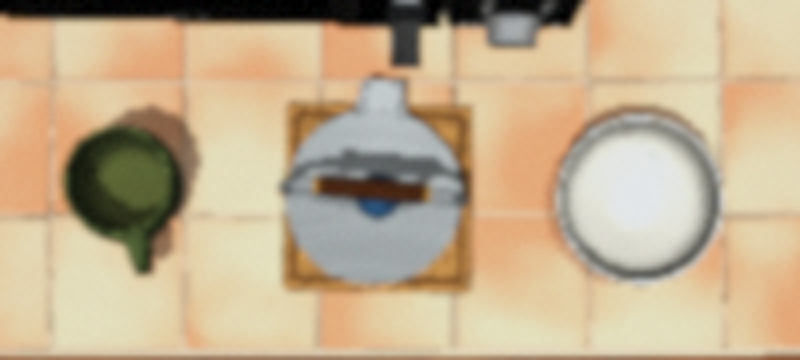

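View pics/scenec.png

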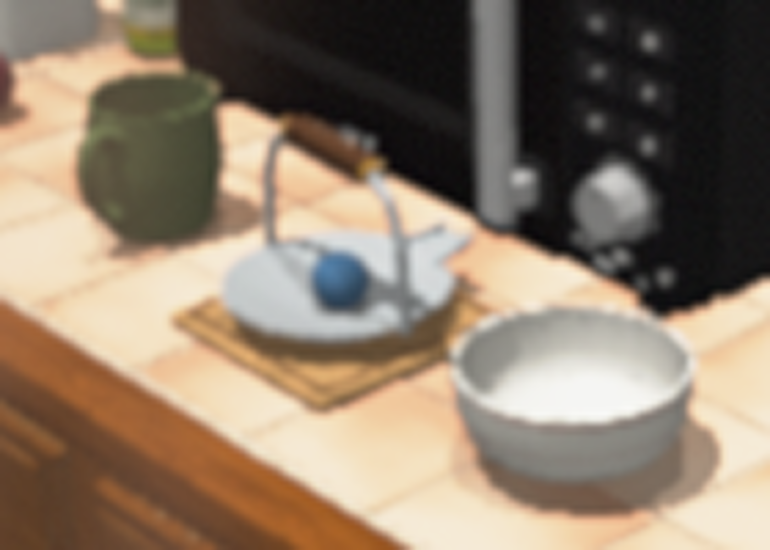

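The crops show (crop pixels) the brown grip bar from (315,184) to (432,192) in top and (285,120) to (385,165) in scene. The lip tip is at (386,76) in top and (470,232) in scene, the ball at (377,195) and (340,280), and the bowl rim centre at about (638,195) and (572,365). Now triangulating.

```bash
cat > vis.py <<'E'
import cv2,numpy as np
from rig import ctrl, cams, status
from scipy.spatial.transform import Rotation as R
def cam(n):
    c=cams.calibration(n);K=np.array([[c['fx'],0,c['cx']],[0,c['fy'],c['cy']],[0,0,1]])
    return K,np.array(c['distortion']),np.array(c['position']),R.from_quat(c['attitude'],scalar_first=True).as_matrix()
def ray(n,uv):
    K,d,p,A=cam(n);q=cv2.undistortPoints(np.array([[uv]],float),K,d)[0,0]
    v=A@[q[0],q[1],1];return p,v/np.linalg.norm(v)
def plane(n,uv,z): p,v=ray(n,uv);return p+v*(z-p[2])/v[2]
def tri(ut,us):
    p,v=ray('top',ut);q,w=ray('scene',us)
    s,t=np.linalg.lstsq(np.c_[v,-w],q-p,rcond=None)[0]
    return (p+s*v+q+t*w)/2,np.linalg.norm(p+s*v-q-t*w)
def blob(im,roi,f):
    x0,y0,x1,y1=roi;h=cv2.cvtColor(im[y0:y1,x0:x1],cv2.COLOR_RGB2HSV).astype(int)
    m=f(h[...,0],h[...,1],h[...,2]).astype(np.uint8)
    n,l,s,c=cv2.connectedComponentsWithStats(m);k=1+np.argmax(s[1:,4]);pts=np.argwhere(l==k)[:,::-1]+[x0,y0]
    return pts
def seg(pts):
    c=pts.mean(0);w,V=np.linalg.eigh(np.cov((pts-c).T));e=V[:,1]*np.sign(V[0,1]);L=np.sqrt(12*w[1])
    return c,c-e*L/2,c+e*L/2
E
python3 - <<'E'
from vis import *
np.set_printoptions(precision=1,suppress=True)
im={n:cv2.imread(f"pics/{n}0.png")[:,:,::-1].copy() for n in("top","scene")}
br=lambda h,s,v:((h<14)|(h>172))&(s>100)&(v<140)
bl=lambda h,s,v:(h>95)&(h<125)&(s>90)
T=blob(im['top'],(298,205,340,220),br);S=blob(im['scene'],(288,183,313,199),br)
t,s=seg(T),seg(S);print(len(T),len(S),t,s)
for a,b in zip(t,s):print('grip',*tri(a,b), plane('top',a,116),plane('scene',b,116))
T=blob(im['top'],(305,205,335,225),bl);S=blob(im['scene'],(290,205,315,225),bl)
(c,r)=cv2.minEnclosingCircle(T.astype(np.float32));(d,r2)=cv2.minEnclosingCircle(S.astype(np.float32))
print('ball',c,r,d,r2,tri(S.mean(0)*0+c,d),'scene plane33',plane('scene',d,33))
print('lip',tri(((386.5)/4-.5+225,76.5/4-.5+165),(470.5/5.5-.5+240,234/5.5-.5+165)),plane('top',(386.5/4-.5+225,76.5/4-.5+165),32))
# bowl: light low-saturation blob, rim hull ellipse
f=lambda h,s,v:(s<60)&(v>60)
T=blob(im['top'],(358,185,412,240),lambda h,s,v:s<50);e=cv2.fitEllipse(cv2.convexHull(T.astype(np.int32)));print('bowl top',e,plane('top',e[0],63))
S=blob(im['scene'],(320,218,368,260),lambda h,s,v:s<50);print('bowl scene bbox',S.min(0),S.max(0))
# trivet
T=blob(im['top'],(290,180,350,245),lambda h,s,v:(h>10)&(h<24)&(s>110)&(v<225));q=cv2.minAreaRect(T.astype(np.int32));print('trivet',q,plane('top',q[0],10))
M=blob(im['top'],(235,190,275,240),lambda h,s,v:(h>28)&(h<70)&(s>60));print('mug',plane('top',cv2.minEnclosingCircle(M.astype(np.float32))[0],92))
E
```

```text
84 86 (array([317.8, 211.8]), array([306.1, 210.8]), array([329.4, 212.8])) (array([298.1, 190. ]), array([292. , 185.2]), array([304.2, 194.9]))
grip [483.6  52.2 124.6] 5.3055096196038285 [486.3  50.8 116. ] [493.4  69.  116. ]
grip [486.1  86.3 130.3] 5.280009691739238 [489.3  85.2 116. ] [504.3 114.4 116. ]
grip [480.6  18.2 119.6] 6.027855538944937 [483.3  16.3 116. ] [483.1  25.9 116. ]
ball (318.5, 216.0) 3.6401548385620117 (301.5, 215.5) 4.527792930603027 (array([481.6,  47.5,  35.6]), np.float64(6.6625211798286355)) scene plane33 [487.6  49.6  33. ]
lip (array([581.9,  40.4,  34.8]), np.float64(1.9710822275346336)) [581.5  41.1  32. ]
bowl top ((384.93701171875, 214.34274291992188), (41.93909454345703, 42.98970031738281), 6.939927101135254) [ 481.7 -155.3   63. ]
bowl scene bbox [322 218] [367 252]
trivet ((319.2627868652344, 214.59927368164062), (47.20870590209961, 48.77757263183594), 86.72950744628906) [485.   47.3  10. ]
mug [480.4 234.5  92. ]
```

```bash
cat >> vis.py <<'E'
def delta(pos,yaw):
    "shift in tool axes and rotvec to bring TCP to pos, tool down with tool y at yaw(deg) world"
    s=status.sense();A=R.from_quat(s['ee_rot'],scalar_first=True);c,q=np.cos(np.radians(yaw)),np.sin(np.radians(yaw))
    y=np.array([c,q,0]);z=np.array([0,0,-1.]);B=R.from_matrix(np.c_[np.cross(y,z),y,z])
    return A.inv().apply(np.array(pos)-s['eef_pos']),(A.inv()*B).as_rotvec()
E
python3 - <<'E'
from vis import *
np.set_printoptions(precision=3,suppress=True)
im=cv2.imread("pics/scene0.png")[:,:,::-1].copy();tp=cv2.imread("pics/top0.png")[:,:,::-1].copy()
for vmax in(140,170):
  f=lambda h,s,v:((h<20)|(h>172))&(s>90)&(v<vmax)
  S=blob(im,(288,183,311,200),f);T=blob(tp,(300,205,340,220),f)
  a,b=seg(T),seg(S);print(vmax,len(T),len(S),a[0],b);print([tri(x,y)[0] for x,y in zip(a,b)])
for r in range(184,198):print(r,[ '%d,%d,%d'%tuple(im[r,c]) for c in range(290,312,2)])
# visual left/right brown ends, scene and bowl rim ellipse centre, microwave corner
print('bowl scene',plane('scene',(572.5/5.5-.5+240,364/5.5-.5+165),63),'microwave',plane('scene',(362,220),0))
print(delta((487,50.5,330),-5))
E
```

```text
140 104 112 [317.923 211.798] (array([298.973, 190.589]), array([290.762, 185.613]), array([307.185, 195.565]))
[array([484.708,  51.134, 122.573]), array([485.654,  91.223, 127.401]), array([483.249,  11.089, 118.556])]
170 106 125 [317.915 211.811] (array([299.312, 190.92 ]), array([290.704, 185.779]), array([307.92 , 196.061]))
[array([485.165,  50.868, 121.309]), array([485.893,  92.013, 126.495]), array([483.883,   9.755, 116.982])]
184 ['22,16,17', '23,19,18', '19,16,15', '17,13,16', '18,14,16', '15,12,14', '18,15,16', '16,13,15', '17,16,14', '18,15,15', '22,20,20']
185 ['36,27,21', '60,42,29', '43,29,22', '35,24,20', '16,13,12', '14,15,14', '16,13,15', '15,14,14', '20,17,17', '17,14,15', '19,16,16']
186 ['107,84,62', '112,80,53', '83,55,38', '70,49,36', '43,32,26', '19,16,17', '17,14,13', '17,13,15', '14,12,12', '18,15,17', '19,16,16']
187 ['190,152,117', '128,91,59', '102,68,47', '97,67,48', '81,60,46', '41,31,27', '36,35,35', '22,20,21', '15,11,12', '16,14,15', '17,15,15']
188 ['214,177,144', '106,76,50', '95,63,43', '106,72,50', '103,73,54', '80,59,47', '76,72,70', '56,55,5
[... 861 characters left out ...]
7', '73,49,34', '93,62,42', '147,107,56', '147,114,72', '55,44,32']
195 ['223,181,150', '243,217,178', '243,217,176', '243,213,173', '213,166,135', '120,92,74', '70,50,37', '84,59,35', '159,120,64', '159,129,92', '60,48,35']
196 ['224,179,147', '242,211,168', '242,212,170', '243,216,174', '240,202,162', '201,155,125', '119,89,70', '84,60,38', '149,120,83', '160,150,137', '100,84,70']
197 ['225,176,143', '242,205,162', '241,205,162', '242,209,166', '243,210,168', '238,194,155', '189,143,113', '115,87,66', '144,123,102', '184,184,181', '184,156,136']
bowl scene [ 476.92 -157.33   63.  ] microwave [652.609 -66.02    0.   ]
(array([-438.474, -307.051,   74.448]), array([-0.001,  0.001,  1.3  ]))
```

The manual's scale: shifts go in shares of 750 mm and turns go in shares of 120 degrees. Converting my numbers, -300 mm is -0.4, -265 mm is -0.3533, 0.94 rad is 0.4488.

Request:
shift_gripper(plan=[[-0.04,-0.0267,0,0,0,0.0477],[-0.0867,-0.06,0,0,0,0.105],[-0.14,-0.0973,0,0,0,0.1623],[-0.1933,-0.1347,0,0,0,0.2196],[-0.2467,-0.172,0,0,0,0.2769],[-0.3,-0.2093,0,0,0,0.3342],[-0.3533,-0.2467,0,0,0,0.3915],[-0.4,-0.28,0,0,0,0.4488]], aperture=1.0)

```text
time_s: 0.9
eef_pos: [392.1, 188.0, 404.6]
ee_rot: [-0.0, 0.607, 0.795, -0.0]
force: [-0.1, 2.0, 1.2]
grip_width: 1.001
grip_force: 0.0
```

```bash
python3 -c "
from vis import *
print(delta((487,50.5,330),-5))"
```

```text
(array([-157.63257551,   55.18262278,   74.6174996 ]), array([-1.16815809e-04,  6.91074644e-05,  3.54694125e-01]))
```

In the tool's units: -157.6 mm is -0.2101, -105 mm is -0.14, 0.35 rad is 0.1671.

Request:
shift_gripper(plan=[[-0.0467,0.016,0.0067,0,0,0.0477],[-0.0933,0.0333,0.0267,0,0,0.0955],[-0.14,0.0493,0.0533,0,0,0.1432],[-0.18,0.0627,0.08,0,0,0.1671],[-0.2027,0.0707,0.096,0,0,0.1695],[-0.2101,0.0736,0.0995,0,0,0.1695],[-0.2101,0.0736,0.0995,0,0,0.1695]])

```text
time_s: 1.6
eef_pos: [487.1, 52.9, 329.9]
ee_rot: [-0.0, 0.736, 0.677, -0.0]
force: [-0.1, 0.5, -0.1]
grip_width: 1.001
grip_force: 0.0
```

```bash
python3 - <<'E'
from vis import *
np.set_printoptions(precision=3,suppress=True)
print(delta((487,50.5,272),-5))
for n in("scene","top"): cv2.imwrite(f"pics/{n}1.png",cams.capture(n)[:,:,::-1])
a=cv2.imread("pics/top1.png")[165:255,265:405]; b=cv2.imread("pics/scene1.png")[125:225,240:380]
o=np.vstack([cv2.resize(a,(560,360)),cv2.resize(b,(336,240))[:, :].copy() if 0 else cv2.copyMakeBorder(cv2.resize(b,(336,240)),0,0,0,224,0)])
cv2.imwrite("pics/c1.png",o)
E
```

```text
(array([-2.435,  0.171, 57.907]), array([-0.001, -0.   ,  0.005]))
```

View pics/c1.png

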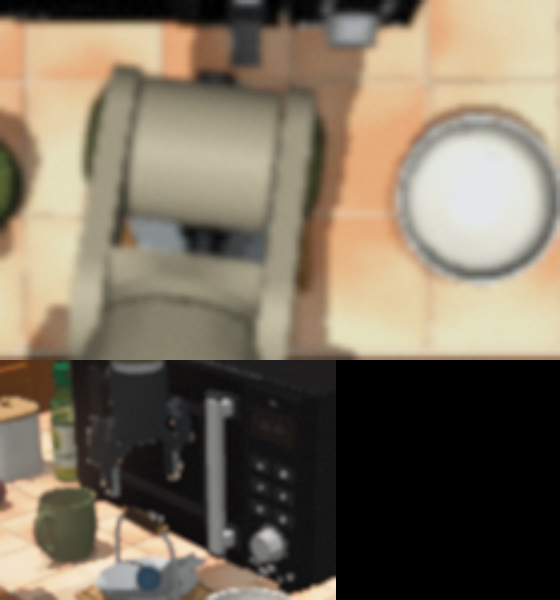

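The arm hides the dish from above. In the scene crop the open fingertips at (113,490) and (178,475) straddle the grip at (145,520). I'll descend and close.

In the tool's units: 58 mm is 0.0773, 56 mm is 0.0747, 0.005 rad is 0.0024.

Request:
shift_gripper(plan=[[-0.0013,0,0.0133,0,0,0],[-0.0032,0,0.0333,0,0,0.0024],[-0.0032,0,0.0533,0,0,0.0024],[-0.0032,0,0.0667,0,0,0.0024],[-0.0032,0,0.0747,0,0,0.0024],[-0.0032,0,0.0773,0,0,0.0024],[-0.0032,0,0.0773,0,0,0.0024]])

```text
time_s: 2.4
eef_pos: [486.8, 50.8, 272.2]
ee_rot: [0.0, 0.737, 0.676, 0.0]
force: [-0.1, -0.1, 0.1]
grip_width: 0.999
grip_force: 0.0
```

```bash
python3 - <<'E'
from vis import *
cv2.imwrite("pics/scene2.png",cams.capture("scene")[:,:,::-1])
b=cv2.imread("pics/scene2.png")[145:235,260:350]
cv2.imwrite("pics/c2.png",cv2.resize(b,(540,540),interpolation=cv2.INTER_CUBIC))
E
```

```text
(no output)
```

View pics/c2.png

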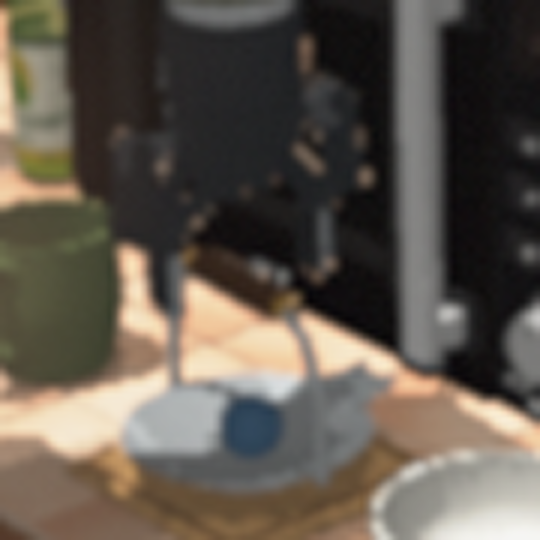

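The fingertips at (165,305) and (320,275) sit either side of the bar centred at (240,278), so it is well centred. Closing now.

Request:
shift_gripper(plan=[[0,0,0,0,0,0],[0,0,0,0,0,0],[0,0,0,0,0,0],[0,0,0,0,0,0],[0,0,0,0,0,0],[0,0,0,0,0,0],[0,0,0,0,0,0],[0,0,0,0,0,0]], aperture=0.0, force=60)

```text
time_s: 3.25
eef_pos: [486.9, 50.7, 272.3]
ee_rot: [0.0, 0.737, 0.676, 0.0]
force: [1.8, 0.1, 3.4]
grip_width: 0.178
grip_force: 59.4
```

Request:
shift_gripper(plan=[[0,0,0,0,0,0],[0,0,0,0,0,0],[0,0,0,0,0,0]])

```text
time_s: 3.55
eef_pos: [486.9, 50.7, 272.3]
ee_rot: [0.0, 0.737, 0.676, 0.0]
force: [0.2, -0.1, 4.2]
grip_width: 0.175
grip_force: 59.6
```

Request:
shift_gripper(plan=[[0,0,-0.0007,0,0,0],[0,0,-0.002,0,0,0],[0,0,-0.004,0,0,0],[0,0,-0.0067,0,0,0],[0,0,-0.0107,0,0,0],[0,0,-0.016,0,0,0],[0,0,-0.0213,0,0,0],[0,0,-0.0267,0,0,0]])

```text
time_s: 4.35
eef_pos: [486.8, 50.7, 292.5]
ee_rot: [0.0, 0.737, 0.676, 0.0]
force: [-0.7, 0.2, -3.0]
grip_width: 0.173
grip_force: 58.6
```

Request:
shift_gripper(plan=[[0,0,-0.0067,0,0,0],[0,0,-0.0147,0,0,0],[0,0,-0.024,0,0,0],[0,0,-0.0347,0,0,0],[0,0,-0.0453,0,0,0],[0,0,-0.0547,0,0,0],[0,0,-0.0613,0,0,0],[0,0,-0.0653,0,0,0]])

```text
time_s: 5.15
eef_pos: [486.8, 50.7, 341.6]
ee_rot: [0.0, 0.737, 0.676, 0.0]
force: [-0.4, -0.4, -4.0]
grip_width: 0.179
grip_force: 58.6
```

Request:
shift_gripper(plan=[[0,0,-0.002,0,0,0],[0,0,-0.0027,0,0,0],[0,0,-0.0027,0,0,0],[0,0,-0.0027,0,0,0]])

```text
time_s: 5.55
eef_pos: [486.8, 50.7, 342.9]
ee_rot: [-0.0, 0.737, 0.676, -0.0]
force: [-0.0, -0.1, -3.8]
grip_width: 0.171
grip_force: 58.6
```

```bash
python3 - <<'E'
from vis import *
for n in("scene","top"): cv2.imwrite(f"pics/{n}3.png",cams.capture(n)[:,:,::-1])
b=cv2.imread("pics/scene3.png")[125:225,250:350]
cv2.imwrite("pics/c3.png",cv2.resize(b,(500,500),interpolation=cv2.INTER_CUBIC))
E
```

```text
(no output)
```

View pics/c3.png

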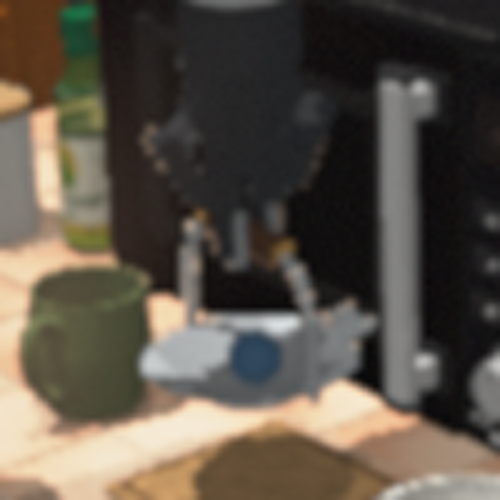

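Dish is lifted; the ball at (255,355) is central between the arch feet, and the measured weight of 3.8 N fits. Next, turn and carry together, gently.

In the tool's units: -17.5 mm is -0.0233, -13.4 mm is -0.0179, 0.222 rad is 0.106.

Request:
shift_gripper(plan=[[-0.0004,0,0,0,0,0.0014],[-0.0015,0,0,0,0,0.0067],[-0.0033,0.0001,0,0,0,0.0148],[-0.0059,0.0003,0,0,0,0.0267],[-0.0092,0.0004,0,0,0,0.0415],[-0.0132,0.0005,0,0,0,0.0597],[-0.0179,0.0007,0,0,0,0.0812],[-0.0233,0.0008,0,0,0,0.106]])

```text
time_s: 6.45
eef_pos: [485.8, 33.0, 343.1]
ee_rot: [0.0, 0.809, 0.588, 0.0]
force: [0.4, -0.3, -3.2]
grip_width: 0.175
grip_force: 58.7
```

Request:
shift_gripper(plan=[[-0.0064,0.0016,0,0,0,0.0296],[-0.0131,0.0033,0,0,0,0.0606],[-0.0197,0.0051,0,0,0,0.0917],[-0.0264,0.0068,0,0,0,0.1227],[-0.0331,0.0085,0,0,0,0.1537],[-0.0397,0.0104,0,0,0,0.1848],[-0.0464,0.0121,0,0,0,0.2163],[-0.0529,0.014,0,0,0,0.2473]])

```text
time_s: 7.25
eef_pos: [483.7, -8.2, 343.1]
ee_rot: [0.0, 0.932, 0.361, -0.0]
force: [0.5, -0.6, -3.5]
grip_width: 0.178
grip_force: 58.6
```

```bash
python3 -c "
from vis import *
print(delta((481,-66,342.9),-90),status.sense()['dq'])"
```

```text
(array([-40.98774747,  40.86040481,   0.21207174]), array([1.78592132e-05, 1.78867938e-05, 7.39470857e-01])) [-0.10517574 -0.00212605  0.00188475 -0.000892   -0.00068578  0.53797375]
```

In the tool's units: -26.7 mm is -0.0356, 26.6 mm is 0.0355, 0.48 rad is 0.2292.

Request:
shift_gripper(plan=[[-0.0045,0.0045,0,0,0,0.0301],[-0.0091,0.0091,0,0,0,0.0597],[-0.0136,0.0136,0,0,0,0.0883],[-0.0181,0.0181,0,0,0,0.117],[-0.0227,0.0227,0,0,0,0.1456],[-0.0271,0.0271,0,0,0,0.1738],[-0.0315,0.0315,0,0,0,0.2015],[-0.0356,0.0355,0,0,0,0.2292]])

```text
time_s: 8.05
eef_pos: [482.1, -45.8, 343.1]
ee_rot: [0.0, 0.992, 0.129, 0.0]
force: [-0.5, -0.0, -3.8]
grip_width: 0.177
grip_force: 58.6
```

Request:
shift_gripper(plan=[[-0.0019,0.006,0,0,0,0.0291],[-0.0036,0.0112,0,0,0,0.0544],[-0.0049,0.0157,0,0,0,0.0759],[-0.0061,0.0193,0,0,0,0.0931],[-0.0069,0.0221,0,0,0,0.1065],[-0.0076,0.0241,0,0,0,0.1165],[-0.008,0.0253,0,0,0,0.1222],[-0.0081,0.0257,0,0,0,0.1241]])

```text
time_s: 8.85
eef_pos: [481.3, -65.7, 343.1]
ee_rot: [0.0, 1.0, 0.002, 0.0]
force: [0.3, -0.4, -3.9]
grip_width: 0.172
grip_force: 58.6
```

Request:
shift_gripper(plan=[[0,0,0,0,0,0],[0,0,0,0,0,0],[0,0,0,0,0,0],[0,0,0,0,0,0],[0,0,0,0,0,0],[0,0,0,0,0,0]])

```text
time_s: 9.45
eef_pos: [481.3, -65.7, 343.1]
ee_rot: [-0.0, 1.0, 0.002, -0.0]
force: [0.2, -1.1, -3.4]
grip_width: 0.175
grip_force: 58.6
```

```bash
python3 - <<'E'
from vis import *
for n in("scene","top"): cv2.imwrite(f"pics/{n}4.png",cams.capture(n)[:,:,::-1])
a=cv2.imread("pics/top4.png")[175:255,305:425]; b=cv2.imread("pics/scene4.png")[150:265,270:390]
o=np.vstack([cv2.resize(a,(600,400),interpolation=cv2.INTER_CUBIC)])
cv2.imwrite("pics/c4t.png",o)
cv2.imwrite("pics/c4s.png",cv2.resize(b,(600,575),interpolation=cv2.INTER_CUBIC))
E
```

```text
(no output)
```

View pics/c4t.png

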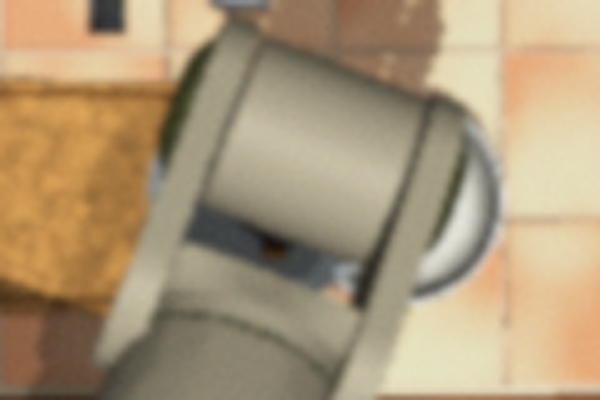

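View pics/c4s.png

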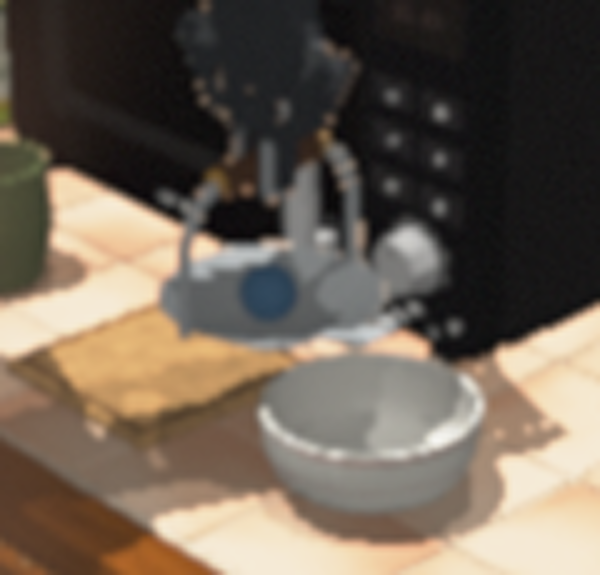

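The top view hides the lip under the wrist. In the scene crop the ball at (268,290) is central between the feet, and the lip is near (400,325), above the bowl whose rim centre is at (370,407). I'll check against the expected projection.

```bash
python3 - <<'E'
from vis import *
np.set_printoptions(precision=1,suppress=True)
K,d,p,A=cam('scene')
def proj(P): return cv2.projectPoints(A.T@(np.array(P,float)-p),np.zeros(3),np.zeros(3),K,d)[0].ravel()
def crop(P): return (proj(P)-[270,150]+.5)*5
for nm,P in dict(lip=(481,-156,102.5),ball=(481,-66,103.5),dishrim_left=(481,4,102),footL=(551,-66,101),footR=(411,-66,101),bowlc=(481,-156,63)).items():print(nm,crop(P))
c=lambda u,v:(u/5-.5+270,v/5-.5+150)
im=cv2.imread("pics/scene4.png")[:,:,::-1].copy()
B=blob(im,(310,195,335,220),lambda h,s,v:(h>95)&(h<125)&(s>90)); e=cv2.minEnclosingCircle(B.astype(np.float32));print('ball',e,plane('scene',e[0],103.5),'was',plane('scene',(301.5,215.5),33))
t=cv2.imread("pics/top4.png")[:,:,::-1].copy()
# bowl rim now vs before (right limb)
for f in("top0","top4"):
  g=cv2.imread(f"pics/{f}.png")[:,:,::-1].copy();T=blob(g,(385,185,412,240),lambda h,s,v:s<50);print(f,T.max(0))
x=cv2.imread("pics/scene4.png")[195:230,320:365];cv2.imwrite("pics/c5.png",cv2.resize(x,(720,560),interpolation=cv2.INTER_CUBIC))
E
```

```text
lip [374.  342.7]
ball [269.4 291.9]
dishrim_left [194.3 258.8]
footL [352.8 261.1]
footR [180.8 332.3]
bowlc [373.9 402.8]
ball ((323.3983154296875, 208.14407348632812), 4.893161296844482) [479.9 -67.3 103.5] was [487.6  49.6  33. ]
top0 [406 236]
top4 [407 236]
```

View pics/c5.png

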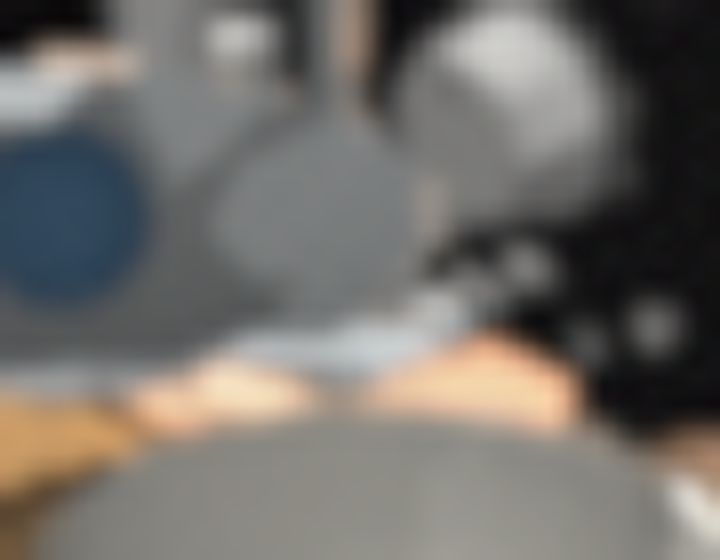

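The enlarged crop shows the lip's lit end around (220–480, 310–375), clear of the bowl's back rim at y≈410. The ball ray gives (479.9, −67.3) against a TCP at (481.3, −65.7), so the ball is centred. The bowl has not moved, and the lip is computed at (481, −156, 102) over a bowl centre of about (480, −156). Handing in.

```bash
python3 -c "
from rig import ctrl, cams, status
print(ctrl.finish_job())"
```

```text
the job is handed in; nothing more can be done
None
```

I handed the job in with the dish held level by its grip, lip turned to the bowl's side and its tip computed to be within about 4 mm of the bowl's middle and 4 cm above the rim (the wrist hid the lip from the top camera, so I couldn't measure it directly), ball centred, bowl unmoved, after about 9.5 s of the 45 s.

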